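# Load the vial tray onto the mixer against its tray switch

### The job

Load the blue vial tray onto the bench mixer and start it: swing the yellow gate wide open, set the tray level on the deck between the guide rails, lengthwise, and slide it in fully home against the two end stops so that its rear edge pushes in the switch lever. Only then swing the gate fully shut in front of the tray, and with the gate shut press the start button fully down and let it go. Keep the tray upright throughout, and leave the bottle, the timer and the pen where they are.

Things in the scene. Friction and masses are not known exactly. Their poses are not given: they have to be found in the camera images.
- station: bench mixer, fixed: white body 220 x 145 x 27 mm, aluminium deck with its flat top 30 mm above the bench, grey control pod on the right. Origin: on the bench under the middle of the deck. +x: the way the tray goes in (away from the robot); +y: to the left of that; z up. Two steel end stops beyond the deck's far part, at y = +33 and -33 mm, have their faces at x = 75 mm and rise 21 mm above the deck.
- tray_home (a point): point on the deck's top under the centre of a tray that is fully home (station x = 20, y = 0, z = 30 mm); axes as the station's. Two dark guide rails, 8 mm above the deck, run along x with inner faces 39 mm left and right of this point (4 mm play on each side of the tray) from station x = -35 to +85 mm; in front of that they flare outward, to x = -92 mm.
- tray_center (a point): centre, half-way up, of the loose blue vial tray (0.2 to 0.4 kg): plate 110 (its x) x 70 (its y) x 18 mm, ten vial caps 4 mm above the plate, and in the middle an upright grip rib 60 mm long (x), 10 mm thick (y), top 52 mm above the underside. This point is 26 mm above the underside; z up. Either end may go in first. Best gripped across the rib, 40 to 46 mm above the underside.
- switch_lever (a joint): tray-presence switch lever at the far end of the deck, between the end stops: a 45 mm steel blade on an upright pivot with an orange roller (10 mm across) at its free end; it starts at 0 rad leaning out toward the robot and is pushed in to about 0.44 rad by the edge of a tray that is fully home. Light spring, under 1 N; it springs back.
- lever_roller (a point): centre of the orange roller at the free end of the switch lever, 10 mm above the deck
- gate (a joint): yellow gate arm: 0 rad = shut, lying along the station's -y across the front of the tray, 4.5 mm clear of a tray that is home; grows as the free end swings toward the robot, to a stop at 1.65 rad (1.57 = pointing along station -x). Starts shut or nearly so; light friction (0.03 N m) keeps it where it is left. Underside 10 mm, top 22 mm above the deck; passes over the rails.
- gate_pivot (a point): upright axis of the gate's pivot at the left front of the deck (station x = -45.5, y = 64 mm), 40 mm above the bench
- gate_post (a point): point on the axis of the black upright handle post of the gate (14 mm diameter), 76 mm from the gate's pivot, 81 mm above the bench; the post's top is 97 mm above the bench, the top of the yellow arm 52 mm above the bench
- start_button (a joint): red start button on the control pod: 0 m = up, 0.006 m = fully down (5 N); springs back
- start_button_top (a point): middle of the top face of the red start button (28 mm diameter), when up; it is pressed straight down
- vial_tray: the same blue vial tray; origin at the centre of its underside. (Mind the tall fixed stereo microscope on the left of the bench: the arm may start close beside it, so draw back toward the robot base before turning to the work.)
- bottle_100: clear bottle with blue cap, 56 mm diameter, 103 mm tall, loose; origin at the centre of its underside. Leave alone.
- timer: white bench timer with three buttons, 62 x 68 x 19 mm, loose; origin under its centre. Leave alone.
- marker_2: white pen with blue cap lying down, 135 mm long, 17 mm thick, loose; origin under its centre, its y along the pen. Leave alone.

How it is judged:
On the way, in this order (a step that is already met when the one before it is completed fails the run):
1. the gate is swung wide open (over 1.3 rad) (value of joint gate above 1.3 rad), for 0.2 s.
2. with the gate still open, the tray stands on the deck between the rails and its edge holds the switch lever in (over 0.33 rad), let go by the fingers (value of joint switch_lever above 0.33 rad and contact force between vial_tray and switch_lever above 0.05 N and z of tray_center in the frame of station between 0.051 and 0.061 m and y of tray_center in the frame of station between -0.009 and 0.009 m and angle between the x axis of tray_center and the x axis of station, either way round below 0.12 rad and angle between tray_center's own z axis and vertical below 0.06 rad and value of joint gate above 1 rad and contact force between the fingers and vial_tray below 0.1 N), for 0.2 s.
3. the gate is shut (under 0.08 rad) in front of the tray, the lever still held in (value of joint switch_lever above 0.33 rad and contact force between vial_tray and switch_lever above 0.05 N and z of tray_center in the frame of station between 0.051 and 0.061 m and y of tray_center in the frame of station between -0.009 and 0.009 m and angle between the x axis of tray_center and the x axis of station, either way round below 0.12 rad and angle between tray_center's own z axis and vertical below 0.06 rad and value of joint gate below 0.08 rad), for 0.2 s.
4. the start button is pressed down (over 4 mm) while the gate is shut and the tray holds the lever in (all of step 3 and value of joint start_button above 0.004 m), for 0.05 s.
At the end, for the whole second after the job is handed in: The tray rests flat on the deck between the rails (height within 5 mm, within 9 mm of the middle, within 0.12 rad of straight, tilt under 0.06 rad) and its edge holds the switch lever in (over 0.33 rad); the gate is shut (under 0.08 rad), the start button is up again (under 2 mm), all at rest (all of step 3 and value of joint start_button below 0.002 m and linear speed of vial_tray below 0.02 m/s); the robot touches nothing.
It fails at once if the tray is tipped by more than 0.35 rad (angle between tray_center's own z axis and vertical above 0.35 rad).
It fails at once if the start button is pressed (over 4 mm) before the gate is shut (gate over 0.12 rad) (value of joint start_button above 0.004 m and value of joint gate above 0.12 rad).
It fails at once if the bottle is moved by more than 30 mm (distance of bottle_100 from where it was at the start of the episode above 0.03 m).
It fails at once if the timer is moved by more than 30 mm (distance of timer from where it was at the start of the episode above 0.03 m).
It fails at once if the pen is moved by more than 30 mm (distance of marker_2 from where it was at the start of the episode above 0.03 m).
It also fails if it takes over 72 s, if anything falls off the work surface, if the arm or the gripper's body presses on something with over 40 N, if the wrist force passes 120 N, or if a joint passes its speed limit or range.

### The arm

A 6-joint arm with a two-finger parallel gripper is mounted at the origin on a cart in front of the work surface, level with it; the furniture and walls round the work are solid. World frame = base frame: x ahead of the robot, y to its left, z up, the work surface at z = 0. Lengths are in m, angles in rad, forces in N, time in s.
With the tool pointing down it reaches from about 0.275 to 0.875 m from the base axis. Payload 12.5 kg.
Tool frame: the origin (TCP) lies on the centre line of the jaws, within the pads' length; the fingertips stand 17 mm ahead of it and the grasp point (between the pads) lies 2 mm behind it; z points along the fingers, y is the line along which they close (so a half turn about z gives the same grasp; the last joint's range is limited). The gripper opens to 85 mm and grips with 20 to 120 N. Pads are 22 mm wide; open, the fingers measure 114 mm over their backs; the gripper's body (76 mm by 85 mm) begins 54 mm behind the grasp point. The pads swing forward as they close: fully open they stand 13 mm farther back than shut.
Start: joints at [-1.368, 0.351, 1.652, -0, 1.139, -0.085], TCP at [0.156, -0.527, 0.248] pointing down, gripper open.
Joint ranges: [-2.75, 2.75], [-0.79, 2.1], [0.01, 2.65], [-1.57, 4.71], [0.07, 3.14], [-2.87, 2.87]. Speed limits (rad/s): [2.22, 2.22, 2.79, 3.14, 3.14, 3.14].

### API

Orientations are given as [roll, pitch, yaw] about the fixed x, y, z axes, in that order (R = Rz(yaw) Ry(pitch) Rx(roll)).
In Python, from station import get_state, snapshot, sign_off, outline_of gives the robot as it stands. The module is installed in compiled form; this text tells all that it offers.
- The arm moves only by the tool play_rows, never from a script. Its argument "rows" is text: rows parted by semicolons, each of 4 numbers parted by spaces: the shift along the world's x, y, z in cm, then the turn about the world's z in rad. In form: x y z yaw; .... A call has 1 to 5 rows; each row is the pose to reach, as a shift and turn from the pose commanded when the call began; what a row does not reach only later rows make up. A row lasts 1/12 s, in which the tool goes at most 41.7 mm and 7.16 degrees, less where a joint would pass 70% of its speed; a pose out of reach is approached as far as the arm can. A call with a gripper value outside its range is refused whole. "hand" is the gripper command: -1 is fully open, 1 is shut, values between are in proportion, set as the call begins (left out, the last holds). The fingers move at their own pace and stop on an object; "grip_force" is the grip in N (left out, the last holds). Time passes only in rows, so rows that repeat a pose let the fingers close. It gives the time, the measured TCP pose, the force, the opening and the grip force at its end, in the units of the state.
- get_state(): the state, without advancing time (a new reading comes with each control period).
- snapshot(name): name is "side" or "top"; returns a dict with "image" (480x640x3 uint8, blue, green, red), "fx", "fy", "cx", "cy" (pixels), "k1" (the pictures are not rectified: a ray, as slopes to the right and down, at radius r is drawn at 1 + k1 r^2 times it, then the intrinsics apply), "rvec" (rotation vector, rad) and "tvec" (3), from world to camera coordinates, as OpenCV has them. Camera axes: x right, y down, z forward; pixel columns grow to the right and rows downward; lengths in m; the calibration is good to about 2 mm. A picture is of the moment at which its call begins. There is no depth.
- sign_off(): hands the job in; it is judged then, once.
Trained networks look in a picture, given as the dict that the camera call returned (one of the last four; its "shot" number tells which), for a name from the list of things; names that differ only in an ending like _2 or _b are one class to them, and where a whole thing is asked for, a point or a joint stands for the part that bears it (a point fixed in the world has none). Each returns a list of dicts, best first, with "score" (0 to 1); they miss things now and then, are a little off and sometimes report something else, mostly with a low value. They report only what shows in the picture. A call takes as long as a camera call.
- outline_of(name, picture): "mask" (480x640 bool, what is visible of it) and "at" ([row, column] in pixels, amid what is visible of it).
The state is a dict: "time_s": time; "joint_positions": joint angles; "joint_velocities": joint speeds; "effort": joint torques, N m; "position": TCP position; "ee_rot": TCP orientation; "ft_force": force on the tool from outside, world axes, zero at the start; "moment": the same for the moment, N m; "grip_width": finger opening in m; "grasp_force": force on a finger pad.
Only numpy, scipy, OpenCV 4.12 (cv2) and the standard library are available. Lean on these libraries where they do the work, as an engineer would, in place of code of your own. Each camera call takes 0.05 s, during which the arm holds its last target. There are 200 camera calls.

## Working session

There is one attempt and no reset: what is moved stays moved. The work goes in short steps, Python scripts to look and compute and a tool call to move; the robot and the scene stay as the last step left them, time stands still between calls to the robot, and variables do not carry over. Pictures are saved under pics/ and viewed, at most 12 in all, crops included, and the job is handed in when it is done.

Besides the shell and the picture viewer there is one more tool, called as name(argument=value, ...) on one line, values as JSON. play_rows: Moves the arm, as the interface text tells. Its arguments: {"type":"object","properties":{"rows":{"type":"string"},"hand":{"type":"number"},"grip_force":{"type":"number"}},"required":["rows"]}

```bash
mkdir -p pics; cat > h.py <<'E'
import numpy as np, cv2
from station import *
def K(p): return np.array([[p['fx'],0,p['cx']],[0,p['fy'],p['cy']],[0,0,1.]])
def D(p): return np.array([p['k1'],0,0,0,0.])
def proj(p,X): return cv2.projectPoints(np.array(X,float).reshape(-1,1,3),np.array(p['rvec'],float),np.array(p['tvec'],float),K(p),D(p))[0].reshape(-1,2)
def px(p,uv,z):
    uv=np.array(uv,float).reshape(-1,1,2)
    n=cv2.undistortPoints(uv,K(p),D(p)).reshape(-1,2)
    R=cv2.Rodrigues(np.array(p['rvec'],float))[0];t=np.array(p['tvec'],float).reshape(3)
    c=-R.T@t; d=np.c_[n,np.ones(len(n))]@R
    return c+d*((z-c[2])/d[:,2])[:,None]
E
python3 - <<'E'
from h import *
print(get_state())
for n in ('side','top'):
    p=snapshot(n); cv2.imwrite(f'pics/{n}0.png',p['image'])
    R=cv2.Rodrigues(np.array(p['rvec'],float))[0]; print(n,'cam',-R.T@np.array(p['tvec']).reshape(3))
    for o,z in (('station',.03),('vial_tray',.03),('lever_roller',.04),('gate',.052),('gate_post',.097),('gate_pivot',.04),('start_button_top',.04),('bottle_100',.1),('timer',.019),('marker_2',.01)):
        for r in outline_of(o,p)[:2]:
            v,u=r['at']; print(o,round(r['score'],2),np.round(r['at']),np.round(px(p,[u,v],z),3),r['mask'].sum())
E
```

```text
{'time_s': 0.0, 'joint_positions': array([-1.36757945e+00,  3.51241508e-01,  1.65246155e+00,  1.02256761e-06,
        1.13913601e+00, -8.45731063e-02]), 'joint_velocities': array([-0.00188964, -0.00036596,  0.00033347, -0.00246866,  0.00057137,
        0.00213918]), 'effort': array([ 1.96153737e-04, -5.06100082e+01, -2.91402787e+01, -1.66316471e-05,
        4.56220921e-03, -9.60133093e-06]), 'position': array([ 0.15607918, -0.52703731,  0.2477413 ]), 'ee_rot': array([-3.14035078e+00, -1.06212102e-04,  2.87789484e-01]), 'ft_force': array([-0.94646362,  0.00902448, -0.22287757]), 'moment': array([ 0.02685852,  0.02114111, -0.01935648]), 'grasp_force': 0.0, 'grip_width': 0.08535375888020817}
side cam [0.09211957 0.62723372 0.60175091]
station 0.64 [260. 294.] [[0.587 0.022 0.03 ]] 6489
station 0.17 [361. 238.] [[0.491 0.292 0.03 ]] 2466
vial_tray 0.55 [364. 236.] [[0.489 0.299 0.03 ]] 2420
vial_tray 0.46 [237. 328.] [[ 0.58  -0.093  0.03 ]] 114
lever_roller 0.66 [264. 296.] [[0.569 0.039 0.04 ]] 6329
lever_roller 0.46 [246. 263.] [[0.663 0.032 0.04 ]] 35
gate 0.74 [366. 338.] [[0.345 0.
[... 328 characters left out ...]
] 644
marker_2 0.66 [367. 341.] [[0.359 0.191 0.01 ]] 684
top cam [ 0.4307388  -0.01166674  1.00818723]
station 0.9 [210. 318.] [[0.589 0.012 0.03 ]] 8185
vial_tray 0.95 [245. 198.] [[0.507 0.271 0.03 ]] 1753
lever_roller 0.36 [173. 308.] [[0.667 0.034 0.04 ]] 52
gate 0.74 [225. 300.] [[0.552 0.048 0.052]] 321
gate_pivot 0.76 [214. 321.] [[0.577 0.005 0.04 ]] 8002
gate_pivot 0.21 [244. 200.] [[0.509 0.263 0.04 ]] 1684
start_button_top 0.66 [221. 358.] [[ 0.564 -0.075  0.04 ]] 140
bottle_100 0.97 [223. 454.] [[ 0.554 -0.263  0.1  ]] 816
timer 0.72 [298. 403.] [[ 0.4   -0.176  0.019]] 850
marker_2 0.78 [312. 237.] [[0.364 0.183 0.01 ]] 426
marker_2 0.47 [299. 401.] [[ 0.398 -0.172  0.01 ]] 887
```

```bash
python3 -c "
import cv2
a=cv2.imread('pics/top0.png')[140:340,140:500];cv2.imwrite('pics/t.png',cv2.resize(a,(792,440),interpolation=2))
a=cv2.imread('pics/side0.png')[170:430,160:480];cv2.imwrite('pics/s.png',cv2.resize(a,(736,598),interpolation=2))"
```

```text
(no output)
```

View pics/t.png

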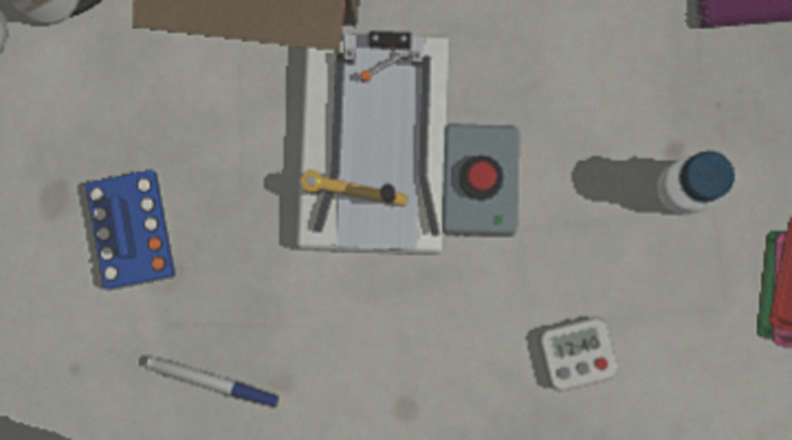

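View pics/s.png

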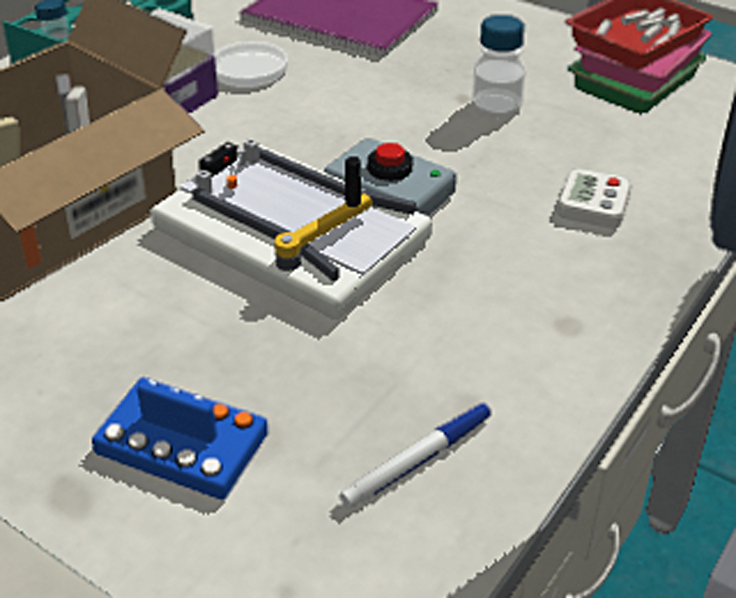

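The top picture shows the tray at left (crop ~130,230), the station in the middle (gate pivot ~312,181; post top ~388,193; button ~482,177; roller ~366,76) and the bottle, timer and pen clear of the route. The side picture agrees. Next I'll fit the poses.

```bash
cat > fit.py <<'E'
from h import *
from scipy.optimize import minimize
from scipy.spatial.transform import Rotation as Ro
def box(x0,x1,y0,y1,z0,z1): return np.array([[x,y,z] for x in(x0,x1) for y in(y0,y1) for z in(z0,z1)])
TR=[box(-.055,.055,-.035,.035,0,.018),box(-.03,.03,-.005,.005,0,.052)]
def place(X,q,z=0):
    c,s=np.cos(q[2]),np.sin(q[2]); return np.c_[X[:,0]*c-X[:,1]*s+q[0],X[:,0]*s+X[:,1]*c+q[1],X[:,2]+z]
def sil(p,q,z=0):
    m=np.zeros((1920,2560),np.uint8)
    for b in TR: cv2.fillConvexPoly(m,cv2.convexHull(((proj(p,place(b,q,z))+.5)*4).astype(np.int32)),1)
    return cv2.resize(m.astype(np.float32),(640,480),interpolation=cv2.INTER_AREA)
def bluemask(p,q,z=0):
    h=cv2.cvtColor(p['image'],cv2.COLOR_BGR2HSV); m=((h[...,0]>105)&(h[...,0]<128)&(h[...,1]>130)).astype(np.uint8)
    m=cv2.morphologyEx(m,cv2.MORPH_CLOSE,np.ones((9,9)))
    n,l,st,_=cv2.connectedComponentsWithStats(m); u,v=proj(p,[[q[0],q[1],z+.018]])[0]
    w=np.zeros_like(m); cv2.circle(w,(int(u),int(v)),60,1,-1)
    k=max(range(1,n),key=lambda i:((l==i)&(w>0)).sum()); return (l==k).astype(np.float32)
def fit_tray(ps,q,z=0):
    ms=[bluemask(p,q,z) for p in ps]
    f=lambda v:sum(np.abs(sil(p,v,z)-m).sum()/m.sum() for p,m in zip(ps,ms))
    r=minimize(f,q,method='Nelder-Mead',options=dict(initial_simplex=np.array(q)+np.array([[0,0,0],[.01,0,0],[0,.01,0],[0,0,.15]]),xatol=1e-4,fatol=1e-4))
    return r.x,r.fun
E
python3 - <<'E'
from fit import *
ps=[snapshot('top'),snapshot('side')]
for s in (ps[:1],ps[1:],ps): print('tray',fit_tray(s,[.507,.271,.2]))
T=lambda c:np.array(c)/2.2+np.array([140,140])
S=lambda c:np.array(c)/2.3+np.array([160,170])
t=ps[0]
print('corners FL FR RR',px(t,[T((299,247)),T((441,251)),T((448,38))],.027))
print('pivot',px(t,T((312,181)),.055),'post',px(t,T((388,191)),.097), 'roller',px(t,T((366,76)),.04),'btn',px(t,T((482,176)),.05))
print('side pivot',px(ps[1],S((288,240)),.055),'post',px(ps[1],S((353,160)),.097),'roller',px(ps[1],S((232,181)),.04),'btn',px(ps[1],S((390,152)),.05))
# button height triangulation
P=[];uv=[]
for p,u in((t,T((482,176))),(ps[1],S((390,152)))):
    R=cv2.Rodrigues(np.array(p['rvec'],float))[0];P.append(np.c_[R,np.array(p['tvec']).reshape(3)])
    uv.append(cv2.undistortPoints(u.reshape(1,1,2),K(p),D(p)).reshape(2,1))
X=cv2.triangulatePoints(P[0],P[1],uv[0],uv[1]);print('btn tri',(X[:3]/X[3]).T)
E
cp pics/top0.png pics/top_full.png
```

```text
tray (array([0.51006231, 0.27492376, 0.25728952]), np.float64(0.31606316566467285))
tray (array([0.51161306, 0.2750791 , 0.22283809]), np.float64(0.10563048720359802))
tray (array([0.51129965, 0.275766  , 0.20802652]), np.float64(0.4289397597312927))
corners FL FR RR [[ 0.49456915  0.10046256  0.027     ]
 [ 0.49317961 -0.03884187  0.027     ]
 [ 0.7068277  -0.04269624  0.027     ]]
pivot [[0.55637342 0.08661877 0.055     ]] post [[0.54282378 0.01240328 0.097     ]] roller [[0.66351067 0.03788853 0.04      ]] btn [[ 0.56475716 -0.0766048   0.05      ]]
side pivot [[0.5515257  0.09453351 0.055     ]] post [[0.54064984 0.01706444 0.097     ]] roller [[0.66185875 0.04110179 0.04      ]] btn [[ 0.56198798 -0.07092235  0.05      ]]
btn tri [[ 0.56561962 -0.07678215  0.04545138]]
```

View pics/top0.png

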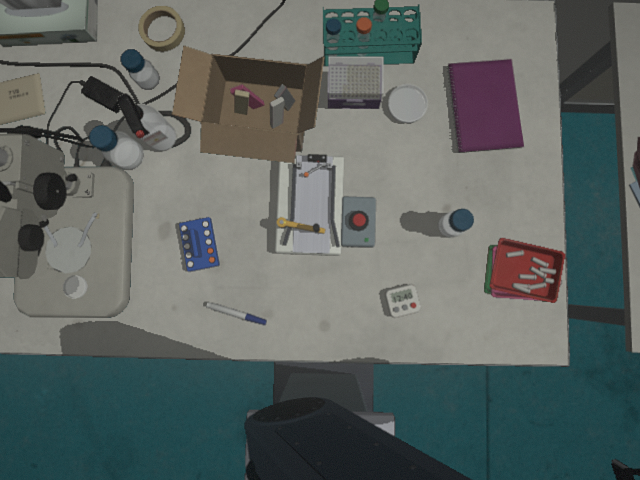

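The microscope is at far left (x<135 px), clear of the tray, and the arm is at the bottom. I'll overlay a candidate station model to check its pose.

```bash
cat > ov.py <<'E'
from fit import *
import sys
def overlay(p,q,box_,k):
    u0,v0,w,h=box_; im=cv2.resize(p['image'][v0:v0+h,u0:u0+w],None,fx=k,fy=k,interpolation=2)
    def L(pts,col):
        a=(proj(p,place(np.array(pts,float)/1000,q))-[u0,v0]+.5)*k
        cv2.polylines(im,[a.astype(np.int32)],False,col,1,cv2.LINE_AA)
    for s in(39,-39): L([(-35,s,38),(85,s,38)],(0,255,0)); L([(-35,s,30),(85,s,30)],(0,255,255))
    L([(-110,-72.5,27),(-110,72.5,27),(110,72.5,27),(110,-72.5,27),(-110,-72.5,27)],(255,0,255))
    for s in(33,-33): L([(75,s-5,51),(75,s+5,51)],(0,0,255))
    t=np.linspace(0,6.3,30); L(np.c_[-45.5+8*np.cos(t),64+8*np.sin(t),0*t+52],(255,255,0))
    return im
E
python3 - <<'E'
from ov import *
q=[.600,.029,-.015]
a=overlay(snapshot('top'),q,(268,148,114,112),5); b=overlay(snapshot('side'),q,(220,225,150,85),5)
H=max(a.shape[0],b.shape[0]); f=lambda i:cv2.copyMakeBorder(i,0,H-i.shape[0],0,0,0)
o=np.hstack([f(a),f(b)]); cv2.imwrite('pics/ov1.png',cv2.resize(o,(800,int(800*o.shape[0]/o.shape[1])))); cv2.imwrite('pics/ova.png',a);cv2.imwrite('pics/ovb.png',b)
E
```

```text
(no output)
```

View pics/ova.png

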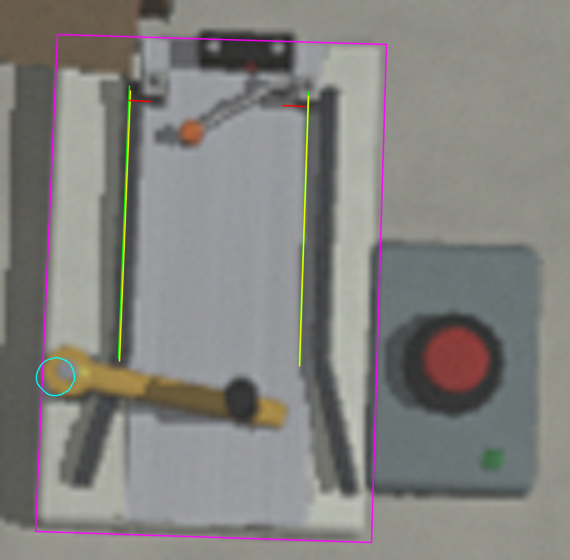

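View pics/ovb.png

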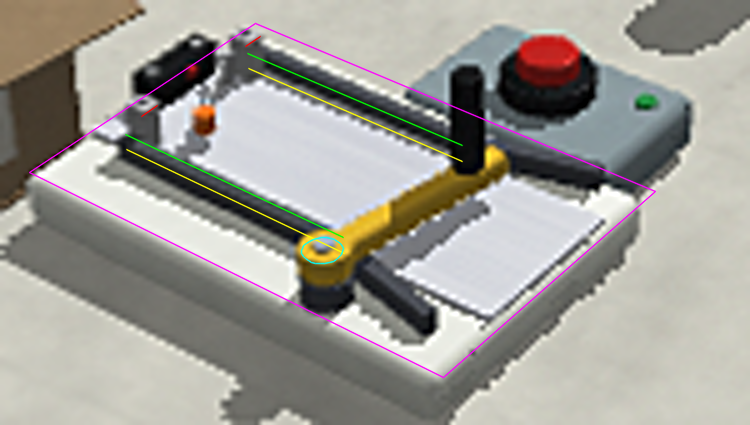

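The model's x, y and yaw are close: the rails sit about 11 px (5 mm) right of the drawn lines in the top view, and nearly on them in the side view. I'll take station ≈ (0.601, 0.0265, yaw −0.015) and gate post ≈ (0.542, 0.015). Moving above the post with the fingers along x.

play_rows(rows="9.65 13.55 0 0.32;9.65 13.55 0 0.32;9.65 13.55 0 0.32;9.65 13.55 0 0.32;9.65 13.55 0 0.32", hand=-1)

```text
time_s: 1.72
position: [0.2552, -0.3872, 0.2483]
ee_rot: [-3.14, -0.001, 0.612]
ft_force: [0.1, -0.5, 1.0]
grip_width: 0.0851
grasp_force: 0.0
```

play_rows(rows="9.65 13.55 0 0.32;9.65 13.55 0 0.32;9.65 13.55 0 0.32;9.65 13.55 0 0.32;9.65 13.55 0 0.32")

```text
time_s: 2.13
position: [0.3518, -0.2519, 0.2485]
ee_rot: [3.141, -0.001, 0.933]
ft_force: [-0.5, -0.3, -0.2]
grip_width: 0.085
grasp_force: 0.0
```

play_rows(rows="9.65 13.55 0 0.32;9.65 13.55 0 0.32;9.65 13.55 0 0.32;9.65 13.55 0 0.32;9.65 13.55 0 0.32")

```text
time_s: 2.55
position: [0.4484, -0.1166, 0.2485]
ee_rot: [3.14, -0.001, 1.252]
ft_force: [0.3, 0.2, 0.1]
grip_width: 0.0856
grasp_force: 0.0
```

play_rows(rows="9.65 13.55 0 0.32;9.65 13.55 0 0.32;9.65 13.55 0 0.32;9.65 13.55 0 0.32;9.65 13.55 0 0.32")

```text
time_s: 2.97
position: [0.5449, 0.0186, 0.2482]
ee_rot: [3.14, -0.001, 1.571]
ft_force: [-0.0, 0.9, -0.5]
grip_width: 0.0853
grasp_force: 0.0
```

play_rows(rows="-0.3 -0.3 -4 0;-0.3 -0.3 -8 0;-0.3 -0.3 -11 0;-0.3 -0.3 -11.8 0;-0.3 -0.3 -11.8 0")

```text
time_s: 3.38
position: [0.5382, 0.011, 0.1287]
ee_rot: [-3.138, -0.0, 1.567]
ft_force: [0.6, 0.5, 0.3]
grip_width: 0.0853
grasp_force: 0.0
```

```bash
python3 - <<'E'
from ov import *
p=snapshot('side');s=get_state();print(s['position'])
q=[.601,.0265,-.015]
u0,v0=210,160
im=overlay(p,q,(u0,v0,170,140),4)
x,y,z=s['position']
for P,c in (([x,y,z],(0,0,255)),([x,y,z+.011],(0,255,0)),([x-.0427,y,z+.011],(0,255,255)),([x+.0427,y,z+.011],(0,255,255)),([x,y,.097],(255,0,0))):
    a=(proj(p,[P])[0]-[u0,v0]+.5)*4; cv2.circle(im,tuple(int(i) for i in a),4,c,1)
cv2.imwrite('pics/c1.png',im)
E
```

```text
[0.5393393  0.01104568 0.13065054]
```

View pics/c1.png

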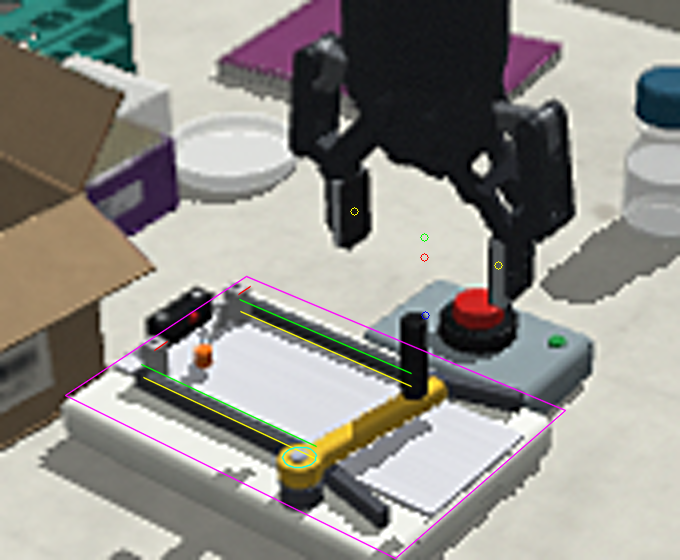

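The pads sit on their projected spots in the side view, and the post top is about 3 px left of the TCP mark. So I'll correct to (0.5405, 0.0165), descend and grip.

play_rows(rows="0.15 0.45 0 0;0.15 0.45 -2.5 0;0.15 0.45 -4.7 0;0.15 0.45 -4.7 0")

```text
time_s: 3.77
position: [0.54, 0.0163, 0.0822]
ee_rot: [-3.14, -0.0, 1.568]
ft_force: [-0.4, 0.4, -0.4]
grip_width: 0.0856
grasp_force: 0.0
```

play_rows(rows="0 0 0 0;0 0 0 0;0 0 0 0;0 0 0 0;0 0 0 0", hand=1, grip_force=20)

```text
time_s: 4.18
position: [0.5411, 0.0161, 0.0843]
ee_rot: [3.14, 0.0, 1.568]
ft_force: [-0.4, -0.6, 0.4]
grip_width: 0.0259
grasp_force: 0.0
```

play_rows(rows="0 0 0 0;0 0 0 0;0 0 0 0")

```text
time_s: 4.43
position: [0.541, 0.0161, 0.0839]
ee_rot: [3.141, 0.0, 1.568]
ft_force: [-1.0, -0.8, 6.4]
grip_width: 0.0135
grasp_force: 22.2
```

Gripped at (0.541, 0.016), which fits the pivot estimate (0.556, 0.091) with r = 76 mm. Swinging the gate along the arc.

play_rows(rows="-0.74 0.19 0 -0.1;-1.45 0.45 0 -0.2;-2.14 0.78 0 -0.3;-2.79 1.17 0 -0.4;-3.4 1.63 0 -0.5")

```text
time_s: 4.85
position: [0.5076, 0.0332, 0.0839]
ee_rot: [3.139, -0.003, 1.062]
ft_force: [8.2, 8.1, -0.6]
grip_width: 0.0131
grasp_force: 21.7
```

play_rows(rows="-0.56 0.52 0 -0.1;-1.06 1.09 0 -0.2;-1.51 1.71 0 -0.3;-1.89 2.37 0 -0.4;-2.2 3.06 0 -0.5")

```text
time_s: 5.27
position: [0.4869, 0.0638, 0.084]
ee_rot: [3.139, -0.006, 0.563]
ft_force: [14.0, 5.2, -6.1]
grip_width: 0.0135
grasp_force: 21.2
```

play_rows(rows="-0.24 0.72 0 -0.1;-0.41 1.47 0 -0.2;-0.5 2.22 0 -0.3;-0.52 2.98 0 -0.4;-0.52 2.98 0 -0.4")

```text
time_s: 5.68
position: [0.4825, 0.0939, 0.084]
ee_rot: [3.141, -0.008, 0.162]
ft_force: [13.8, 0.2, -6.8]
grip_width: 0.0134
grasp_force: 21.1
```

play_rows(rows="0 0 0 0;0 0 0 0;0 0 0 0")

```text
time_s: 5.93
position: [0.4824, 0.0931, 0.084]
ee_rot: [3.141, -0.007, 0.168]
ft_force: [13.5, 1.2, -6.9]
grip_width: 0.0131
grasp_force: 21.1
```

play_rows(rows="0.3 0 0 0;0.3 0 0 0;0.3 0 0 0;0.3 0 0 0;0.3 0 0 0", hand=-1)

```text
time_s: 6.35
position: [0.4821, 0.0928, 0.0832]
ee_rot: [-3.142, 0.001, 0.168]
ft_force: [0.1, -0.3, 0.8]
grip_width: 0.0728
grasp_force: 0.0
```

play_rows(rows="0 0 4 0;0 0 8 0;0 0 11 0;0 2 12 0;0 4 12 0")

```text
time_s: 6.77
position: [0.4836, 0.1331, 0.2065]
ee_rot: [-3.142, -0.005, 0.166]
ft_force: [0.2, 1.4, -0.8]
grip_width: 0.0856
grasp_force: 0.0
```

play_rows(rows="0.8 4 0 0.03;1.6 8 0 0.03;2.4 11 0 0.03;2.9 14.2 0 0.03;2.9 14.2 0 0.03")

```text
time_s: 7.18
position: [0.5115, 0.2792, 0.2031]
ee_rot: [-3.141, -0.001, 0.201]
ft_force: [-0.0, 0.7, -0.0]
grip_width: 0.0852
grasp_force: 0.0
```

```bash
python3 - <<'E'
from ov import *
p=snapshot('side');t=snapshot('top');s=get_state();print(s['position'],s['ee_rot'])
for a in ([p],): 
    q,e=fit_tray(a,[.511,.275,.2]);print(q,e)
m=bluemask(t,q); print('top px',m.sum())
# gate: post top via dark+outline
for n,z in(('gate_post',.097),('gate',.05)):
  for pic in (p,t):
    for r in outline_of(n,pic)[:1]:
        v,u=r['at'];print(n,round(r['score'],2),px(pic,[u,v],z).round(3))
u0,v0=170,270
im=cv2.resize(p['image'][v0:v0+150,u0:u0+180],None,fx=4,fy=4,interpolation=2)
for b in TR:
    a=(proj(p,place(b,q))-[u0,v0]+.5)*4; cv2.polylines(im,[cv2.convexHull(a.astype(np.int32))],True,(0,255,255),1)
x,y,z=s['position']
for P,c in (([x,y,z+.011],(0,255,0)),([x,y,.052],(0,0,255)),):
    a=(proj(p,[P])[0]-[u0,v0]+.5)*4; cv2.circle(im,tuple(int(i) for i in a),4,c,1)
cv2.imwrite('pics/c2.png',im)
E
```

```text
[0.51098114 0.27543156 0.20279766] [3.14126802e+00 8.85553368e-04 1.99577650e-01]
[0.50996398 0.27455589 0.21002147] 0.10920502245426178
top px 1059.0
gate_post 0.91 [[0.464 0.138 0.097]]
gate_post 0.6 [[0.514 0.085 0.097]]
gate 0.59 [[0.502 0.081 0.05 ]]
gate 0.57 [[0.518 0.087 0.05 ]]
```

View pics/c2.png

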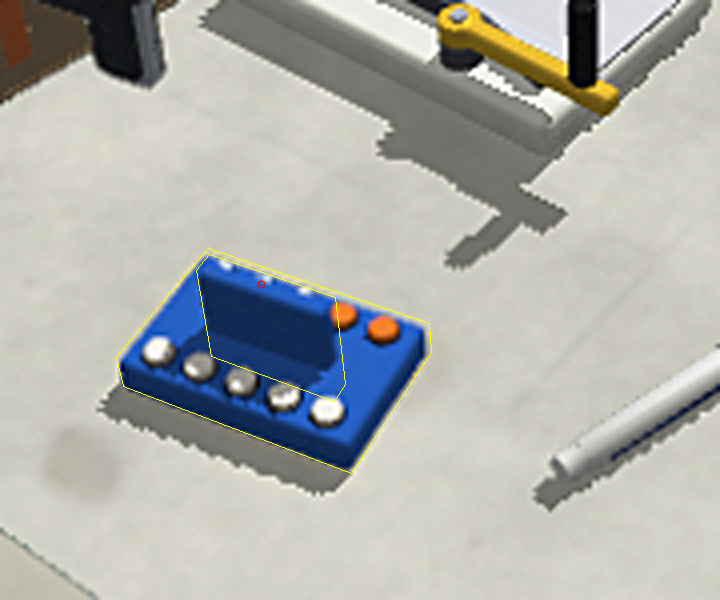

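The fit outline matches the tray at (0.510, 0.2745, yaw 0.205), and the gate points toward the robot, wide open. Going down and gripping the rib.

play_rows(rows="-0.1 0 -4 0;-0.1 0 -8 0;-0.1 0 -12 0;-0.1 0 -15 0;-0.1 0 -15.9 0")

```text
time_s: 7.9
position: [0.5083, 0.273, 0.0402]
ee_rot: [3.14, 0.006, 0.197]
ft_force: [-0.9, 0.0, -0.2]
grip_width: 0.0857
grasp_force: 0.0
```

play_rows(rows="0 0 0 0;0 0 0 0;0 0 0 0;0 0 0 0;0 0 0 0", hand=1, grip_force=60)

```text
time_s: 8.32
position: [0.5112, 0.2751, 0.0459]
ee_rot: [-3.141, -0.003, 0.198]
ft_force: [0.1, 0.4, -0.1]
grip_width: 0.0254
grasp_force: 0.0
```

play_rows(rows="0 0 0 0;0 0 0 0;0 0 0 0;0 0 0 0;0 0 0 0")

```text
time_s: 8.73
position: [0.511, 0.2751, 0.0454]
ee_rot: [-3.141, -0.002, 0.198]
ft_force: [-1.6, -1.6, 7.2]
grip_width: 0.0089
grasp_force: 60.7
```

play_rows(rows="0 0 1 0;0 0 3.5 0;0 0 6.5 0;0 0 9.5 0;0 0 12 0")

```text
time_s: 9.15
position: [0.5104, 0.2749, 0.1669]
ee_rot: [-3.141, -0.001, 0.198]
ft_force: [0.5, 0.3, -2.5]
grip_width: 0.0086
grasp_force: 59.3
```

play_rows(rows="0 -2 0 -0.04;0 -5 0 -0.08;0.2 -8 0 -0.12;0.2 -11 0 -0.16;0.3 -14 0 -0.2")

```text
time_s: 9.57
position: [0.513, 0.1336, 0.1649]
ee_rot: [-3.142, -0.0, -0.004]
ft_force: [1.3, 0.6, -1.9]
grip_width: 0.0088
grasp_force: 59.3
```

play_rows(rows="0 -3 0 -0.01;0 -6 0 -0.01;0.1 -9 0 -0.01;0.1 -10.7 0 -0.01;0.1 -10.7 0 -0.01")

```text
time_s: 9.98
position: [0.5143, 0.0251, 0.1649]
ee_rot: [3.141, -0.0, -0.015]
ft_force: [0.3, 0.7, -2.2]
grip_width: 0.0086
grasp_force: 59.3
```

play_rows(rows="0 0 -2.5 0;0 0 -5 0;0 0 -7 0;0 0 -8 0;0 0 -8 0")

```text
time_s: 10.4
position: [0.5134, 0.0283, 0.0829]
ee_rot: [-3.141, 0.003, -0.012]
ft_force: [-0.2, -0.6, -2.0]
grip_width: 0.0088
grasp_force: 59.2
```

```bash
python3 - <<'E'
from ov import *
p=snapshot('side');t=snapshot('top');s=get_state();print(s['position'],s['ee_rot'],s['grip_width'])
z=s['position'][2]-.0454
print('tray fit side',fit_tray([p],[s['position'][0],s['position'][1],s['ee_rot'][2]],z))
q=[.603,.0265,-.015]
b=overlay(p,q,(215,215,165,125),4.5)
for B in TR:
    a=(proj(p,place(B,[s['position'][0]-.001,s['position'][1],s['ee_rot'][2]],z))-[215,215]+.5)*4.5; cv2.polylines(b,[cv2.convexHull(a.astype(np.int32))],True,(255,255,255),1)
cv2.imwrite('pics/c3.png',b)
E
```

```text
[0.51479519 0.02816955 0.08503623] [-3.14154861e+00 -4.43846453e-04 -1.19430425e-02] 0.008446970039724928
tray fit side (array([0.51030428, 0.03380679, 0.0071309 ]), np.float64(0.24125157296657562))
```

View pics/c3.png

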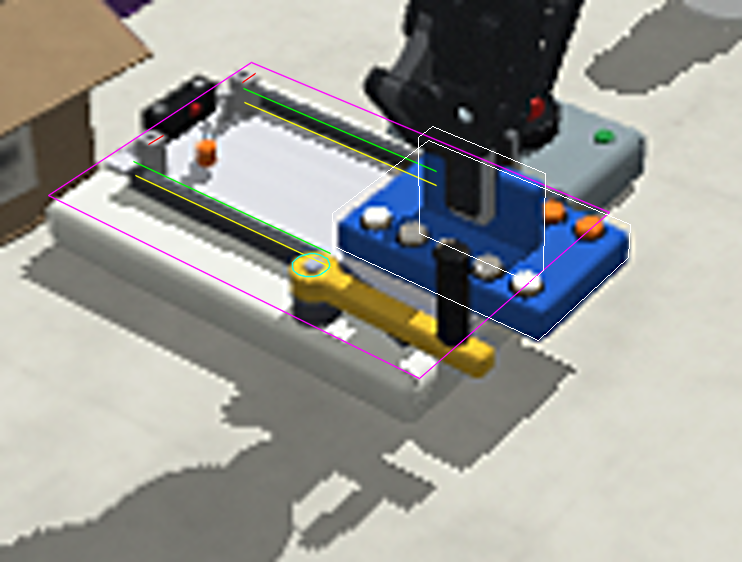

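The held tray projects within 1 px and the rails line up with the model. Lowering to about 1 mm above the deck and sliding in, watching the force.

play_rows(rows="0 0 -0.5 0;0 0 -0.85 0;0 0 -0.85 0;0 0 -0.85 0")

```text
time_s: 10.83
position: [0.5145, 0.0279, 0.076]
ee_rot: [-3.142, -0.0, -0.012]
ft_force: [0.1, 0.2, -1.8]
grip_width: 0.0089
grasp_force: 59.3
```

play_rows(rows="1 0 0 0;2 0 0 0;3 0 0 0;3.5 -0.05 0 0;3.5 -0.05 0 0")

```text
time_s: 11.25
position: [0.5503, 0.0272, 0.076]
ee_rot: [3.142, -0.001, -0.012]
ft_force: [-1.3, -0.0, -1.5]
grip_width: 0.0088
grasp_force: 59.3
```

play_rows(rows="0.7 0 0 0;1.4 0 0 0;2.1 0 0 0;2.5 -0.05 0 0;2.5 -0.05 0 0")

```text
time_s: 11.67
position: [0.5753, 0.0268, 0.0759]
ee_rot: [3.142, -0.001, -0.012]
ft_force: [-1.3, 0.3, -1.7]
grip_width: 0.0088
grasp_force: 59.4
```

play_rows(rows="0.7 0 0 0;1.4 0 0 0;2.1 0 0 0;2.8 -0.05 0 0;2.8 -0.05 0 0")

```text
time_s: 12.08
position: [0.6039, 0.0262, 0.0759]
ee_rot: [3.142, -0.001, -0.012]
ft_force: [0.9, -0.5, -2.4]
grip_width: 0.0086
grasp_force: 59.3
```

play_rows(rows="0.3 0 0 0;0.6 0 0 0;0.9 0 0 0;1.2 0 0 0;1.2 0 0 0")

```text
time_s: 12.5
position: [0.6149, 0.0263, 0.0758]
ee_rot: [3.142, -0.0, -0.012]
ft_force: [-1.0, -0.0, -1.6]
grip_width: 0.0087
grasp_force: 59.3
```

play_rows(rows="0.2 0 0 0;0.4 0 0 0;0.6 0 0 0;0.8 0 0 0;0.8 0 0 0")

```text
time_s: 12.92
position: [0.6223, 0.0264, 0.0756]
ee_rot: [-3.142, 0.001, -0.012]
ft_force: [-2.1, -0.4, -1.4]
grip_width: 0.0088
grasp_force: 59.4
```

Not at the stops yet, so I'll lower the last bit and push in small steps.

play_rows(rows="0.1 0 -0.05 0;0.2 0 -0.1 0;0.2 0 -0.1 0;0.2 0 -0.1 0")

```text
time_s: 13.25
position: [0.6226, 0.0265, 0.0755]
ee_rot: [-3.141, 0.005, -0.013]
ft_force: [-17.5, 1.1, 15.3]
grip_width: 0.0089
grasp_force: 61.9
```

play_rows(rows="0.1 0 0 0;0.2 0 0 0;0.2 0 0 0;0.2 0 0 0")

```text
time_s: 13.58
position: [0.6228, 0.0267, 0.0755]
ee_rot: [-3.141, 0.009, -0.013]
ft_force: [-29.2, 1.8, 24.7]
grip_width: 0.0089
grasp_force: 63.5
```

Stops reached (29 N push, deck carrying load). Relaxing slightly, releasing partially and lifting.

play_rows(rows="-0.2 0 0.1 0;-0.2 0 0.1 0;-0.2 0 0.1 0")

```text
time_s: 13.83
position: [0.6226, 0.0266, 0.0757]
ee_rot: [-3.141, 0.005, -0.013]
ft_force: [-12.9, 2.1, 7.3]
grip_width: 0.0089
grasp_force: 60.5
```

play_rows(rows="0 0 0 0;0 0 0 0;0 0 0 0;0 0 0 0;0 0 0 0", hand=0.1)

```text
time_s: 14.25
position: [0.6247, 0.0263, 0.0759]
ee_rot: [3.142, -0.001, -0.012]
ft_force: [0.9, 0.2, 0.7]
grip_width: 0.0384
grasp_force: 0.0
```

play_rows(rows="0 0 1 0;0 0 3 0;0 0 6 0;0 0 9 0;0 0 10 0")

```text
time_s: 14.67
position: [0.6261, 0.0263, 0.181]
ee_rot: [3.141, -0.006, -0.012]
ft_force: [0.6, 0.4, 1.2]
grip_width: 0.0384
grasp_force: 0.0
```

```bash
python3 - <<'E'
from ov import *
p=snapshot('side');s=get_state();print(s['position'],s['ee_rot'],s['grip_width'])
q=[.603,.0265,-.015]
print(fit_tray([p],[.623,.0265,-.012],.03))
b=overlay(p,q,(205,205,165,125),4.5)
cv2.imwrite('pics/c4.png',b)
E
```

```text
[0.62630738 0.026291   0.18114127] [ 3.14146328 -0.00721798 -0.01216842] 0.038440552887204785
(array([ 0.62287255,  0.0268724 , -0.10660096]), np.float64(0.10225249081850052))
```

View pics/c4.png

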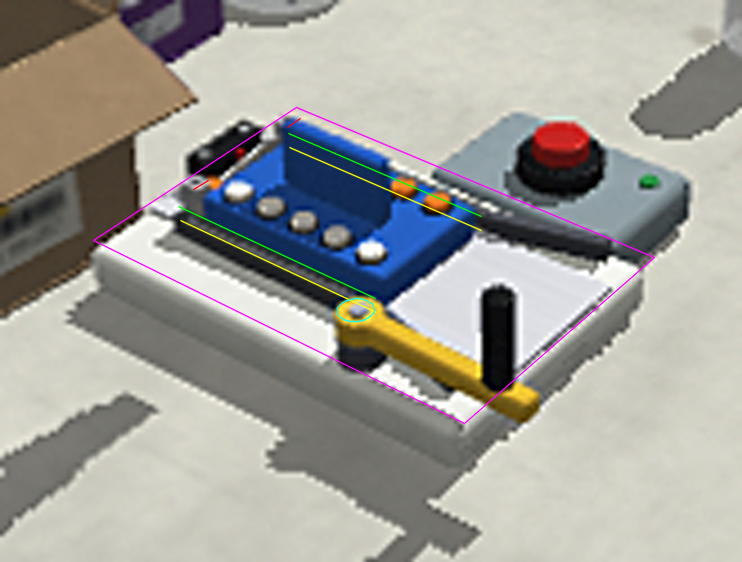

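The tray sits home against the stops and between the rails, and the gate still points at the robot with its post at about (500,300) px. Going back to the post.

play_rows(rows="-2.8 1.3 0 0.04;-5.6 2.6 0 0.08;-8.5 4 0 0.12;-11.4 5.3 0 0.16;-14.2 6.65 0 0.18", hand=-1, grip_force=20)

```text
time_s: 15.13
position: [0.4804, 0.0932, 0.1751]
ee_rot: [-3.141, 0.001, 0.17]
ft_force: [0.2, 0.7, -0.2]
grip_width: 0.085
grasp_force: 0.0
```

play_rows(rows="0 0 0 0;0 0 0 0;0 0 -3 0;0 0 -6 0;0 0 -9.2 0")

```text
time_s: 15.55
position: [0.4836, 0.0925, 0.0829]
ee_rot: [3.141, -0.002, 0.167]
ft_force: [0.9, -0.0, -0.1]
grip_width: 0.0854
grasp_force: 0.0
```

play_rows(rows="0 0 0 0;0 0 0 0;0 0 0 0;0 0 0 0;0 0 0 0", hand=1)

```text
time_s: 15.97
position: [0.4834, 0.0929, 0.0853]
ee_rot: [3.141, -0.003, 0.168]
ft_force: [-0.9, 0.4, 0.4]
grip_width: 0.0257
grasp_force: 0.0
```

play_rows(rows="0 0 0 0;0 0 0 0;0 0 0 0;0 0 0 0")

```text
time_s: 16.3
position: [0.4831, 0.0929, 0.0849]
ee_rot: [3.141, -0.002, 0.168]
ft_force: [-1.3, -0.6, 8.6]
grip_width: 0.0134
grasp_force: 22.4
```

play_rows(rows="0.02 -0.8 0 0.106;0.13 -1.61 0 0.212;0.32 -2.39 0 0.318;0.6 -3.15 0 0.424;0.95 -3.87 0 0.53")

```text
time_s: 16.72
position: [0.4922, 0.0538, 0.0849]
ee_rot: [3.141, -0.001, 0.703]
ft_force: [-1.3, 0.4, 8.7]
grip_width: 0.0132
grasp_force: 22.6
```

play_rows(rows="0.43 -0.68 0 0.106;0.93 -1.32 0 0.212;1.49 -1.89 0 0.318;2.11 -2.41 0 0.424;2.78 -2.85 0 0.53")

```text
time_s: 17.13
position: [0.5201, 0.0251, 0.0849]
ee_rot: [3.141, 0.0, 1.233]
ft_force: [-2.6, -0.3, 9.2]
grip_width: 0.0132
grasp_force: 22.6
```

play_rows(rows="0.71 -0.37 0 0.106;1.47 -0.66 0 0.212;2.24 -0.88 0 0.318;3.04 -1.01 0 0.4;3.75 -1.05 0 0.4")

```text
time_s: 17.55
position: [0.5576, 0.0146, 0.0848]
ee_rot: [-3.142, 0.001, 1.633]
ft_force: [-22.9, -5.0, 11.6]
grip_width: 0.0134
grasp_force: 23.9
```

play_rows(rows="0 0 0 0;0 0 0 0;0 0 0 0")

```text
time_s: 17.8
position: [0.557, 0.0146, 0.0848]
ee_rot: [-3.141, 0.001, 1.628]
ft_force: [-6.2, -3.8, 8.7]
grip_width: 0.0131
grasp_force: 22.8
```

The gate reached its stop at x = 0.557. Releasing just a little, since the rib end is near, and lifting.

play_rows(rows="0 0 0 0;0 0 0 0;0 0 0 0;0 0 0 0", hand=0.35)

```text
time_s: 18.13
position: [0.5573, 0.0152, 0.0839]
ee_rot: [3.141, -0.0, 1.628]
ft_force: [0.2, -0.8, 0.4]
grip_width: 0.0277
grasp_force: 0.0
```

play_rows(rows="0 0 1 0;0 0 3 0;0 0 6 0;0 0 9 0;0 0 9 0")

```text
time_s: 18.55
position: [0.5597, 0.0151, 0.1799]
ee_rot: [3.133, 0.001, 1.628]
ft_force: [0.5, 0.2, 0.6]
grip_width: 0.0278
grasp_force: 0.0
```

```bash
python3 - <<'E'
from ov import *
p=snapshot('side');s=get_state();print(s['position'],s['ee_rot'],s['grip_width'])
q=[.603,.0265,-.015]
b=overlay(p,q,(205,205,165,125),4.5)
for r in outline_of('start_button',p)[:1]+outline_of('start_button_top',p)[:1]:
    v,u=r['at'];print(r['score'],px(p,[u,v],.0455),px(p,[u,v],.05))
for P in ([.564,-.0735,.05],):
    a=(proj(p,[P])[0]-[205,205]+.5)*4.5; cv2.circle(b,tuple(int(i) for i in a),5,(255,255,255),1)
cv2.imwrite('pics/c5.png',b)
E
```

```text
[0.55873456 0.01513401 0.17727514] [3.13569870e+00 6.69249131e-04 1.62793709e+00] 0.02806661278907875
0.51 [[ 0.55719413 -0.06912609  0.0455    ]] [[ 0.55343173 -0.06349263  0.05      ]]
0.45 [[ 0.56268056 -0.07100772  0.0455    ]] [[ 0.55887378 -0.06535904  0.05      ]]
```

View pics/c5.png

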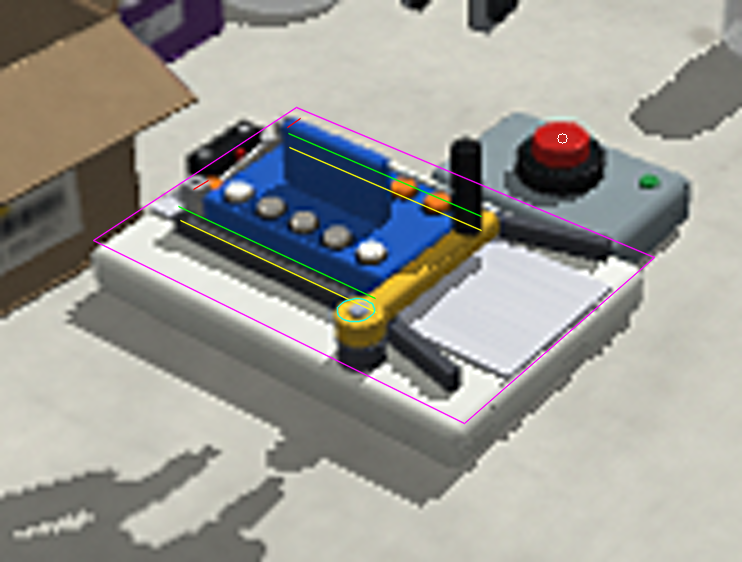

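The gate is shut along the model's front line with the tray home. The button top is at (562,132) px, about (0.564, −0.076). Moving above it with the fingers shut.

play_rows(rows="0.2 -2.5 0 0;0.4 -5 0 0;0.6 -7.5 0 0;0.7 -9.15 0 0;0.7 -9.15 0 0", hand=1)

```text
time_s: 19.12
position: [0.5638, -0.0788, 0.1725]
ee_rot: [-3.14, -0.0, 1.625]
ft_force: [0.8, 1.1, 1.2]
grip_width: -0.0002
grasp_force: 0.0
```

play_rows(rows="0 0 -2 0;0 0 -4.5 0;0 0 -7 0;0 0 -9.1 0;0 0 -9.1 0")

```text
time_s: 19.53
position: [0.5615, -0.0751, 0.0782]
ee_rot: [-3.134, -0.002, 1.628]
ft_force: [-0.8, 0.0, -1.2]
grip_width: -0.0002
grasp_force: 0.0
```

play_rows(rows="0 0 -0.5 0;0 0 -1 0;0 0 -1.2 0;0 0 -1.2 0")

```text
time_s: 19.87
position: [0.5644, -0.0763, 0.0711]
ee_rot: [3.141, 0.0, 1.628]
ft_force: [0.0, 0.0, 0.4]
grip_width: 0.0001
grasp_force: 0.0
```

play_rows(rows="0 0 -0.3 0;0 0 -0.5 0;0 0 -0.5 0;0 0 -0.5 0")

```text
time_s: 20.2
position: [0.5647, -0.0765, 0.0662]
ee_rot: [3.14, 0.0, 1.628]
ft_force: [2.8, -0.3, 3.5]
grip_width: -0.0003
grasp_force: 1.5
```

play_rows(rows="0 0 -0.2 0;0 0 -0.4 0;0 0 -0.4 0;0 0 -0.4 0")

```text
time_s: 20.53
position: [0.5648, -0.0765, 0.0629]
ee_rot: [3.14, 0.0, 1.628]
ft_force: [-2.5, 0.7, 15.6]
grip_width: -0.0003
grasp_force: 7.7
```

play_rows(rows="0 0 -0.1 0;0 0 -0.2 0;0 0 -0.2 0;0 0 -0.2 0")

```text
time_s: 20.87
position: [0.565, -0.0765, 0.0625]
ee_rot: [3.14, 0.001, 1.628]
ft_force: [-10.0, 1.1, 35.1]
grip_width: 0.0001
grasp_force: 17.8
```

Bottomed out: 35 N with no further travel. Releasing straight up, then checking.

play_rows(rows="0 0 1 0;0 0 3 0;0 0 6 0;0 0 10 0;0 0 12 0")

```text
time_s: 21.28
position: [0.5648, -0.0765, 0.1831]
ee_rot: [3.139, 0.001, 1.628]
ft_force: [0.3, -0.9, 1.0]
grip_width: -0.0001
grasp_force: 0.0
```

play_rows(rows="0 0 0 0;0 0 0 0;0 0 0 0;0 0 0 0;0 0 0 0")

```text
time_s: 21.7
position: [0.5636, -0.0762, 0.1784]
ee_rot: [-3.139, -0.001, 1.628]
ft_force: [-0.1, 0.5, -0.2]
grip_width: 0.0002
grasp_force: 0.0
```

```bash
python3 - <<'E'
from ov import *
p=snapshot('side');s=get_state();print(s['time_s'],s['position'],s['ft_force'])
cv2.imwrite('pics/c6.png',overlay(p,[.603,.0265,-.015],(205,205,165,125),4.5))
E
```

```text
21.75 [ 0.56376977 -0.07627478  0.17860838] [-0.21317651 -0.60186894  0.16022581]
```

View pics/c6.png

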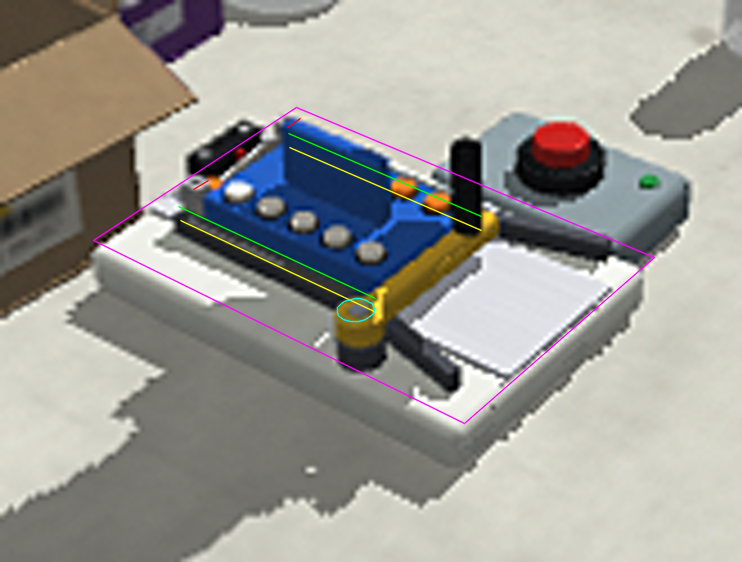

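The tray is home, the gate is shut, the button is up again and the robot is clear of everything. Handing in.

```bash
python3 -c "
from station import *
print(sign_off())"
```

```text
the job is handed in; nothing more can be done
None
```

The job is handed in at about 22 s of the 72 s limit: the tray is home against the stops, the gate is shut, and the start button was pressed fully and is up again. The hand-in gave no verdict, and I checked the lever only by the tray reaching the stops, with no direct reading of it.

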